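# Dip the stencil brush and stand it on the tile

### The job

At this bowl-decorating bench, pick up the stubby round stencil brush, and with the brush upright in the gripper dip its bristle end down into the lower half of the small straight-sided cup (not the wide low bowl) for about half a second. Then lift it out and stand it upright, bristles down, wholly on the square white tile and let go. Leave the cup and the block-shaped squeegee standing where they are.

Things in the scene. Friction and masses are not known exactly. Their poses are not given: they have to be found in the camera images.
- brush: Stubby round stencil brush (120 g or so) standing upright on its flat-cut bristle end on the bench, 150 mm tall. Origin: centre of the flat bristle end (its lowest point); z runs up the handle. Bristles (pale tan, stiff) 36 mm diameter from z = 0 to 34 mm, steel ferrule 37 mm diameter to 58 mm, a short taper, then a plain straight pale wooden handle 24 mm diameter from z = 72 to 150 mm: grip it there, e.g. around z = 115 mm. Round, so its yaw does not matter.
- cup: Small straight-sided white ceramic cup without handle, loose on the bench, 88 mm outer diameter, 76 mm high, wall 4 mm (80 mm inside), inner floor 6 mm above its underside; empty. Origin: centre of its underside, z up through the open mouth. The other vessel near it, about 0.11 to 0.30 m away, is a wide low bowl (130 mm across the rim, 50 mm high, flaring sides), which is not used.
- tile: Square white ceramic tile lying flat, fixed to the bench, 110 x 110 x 10 mm. Origin: centre of its underside, x and y along its edges; its top is at z = 10 mm.
- squeegee: Bystander: block-shaped squeegee standing upright on its black rubber foot, pale wooden grip, 30 (x) x 64 (y) mm foot, 80 mm tall, loose. Origin: centre of its underside. Not used.
There are look-alikes about, which are no part of the job. Leave any orange look-alike of the brush alone.

How it is judged:
On the way:
1. the gripped brush's bristle end is inside the cup, in its lower half (less than 42 mm above the cup's underside, within 30 mm of its axis), brush within 20 degrees of upright, for 0.2 s (horizontal distance between brush and cup below 0.03 m and z of brush in the frame of cup between 0 and 0.042 m and angle between brush's own z axis and vertical below 0.35 rad and contact force between the fingers and brush above 0.5 N), for 0.2 s.
At the end, for the whole second after the job is handed in: The brush stands at rest and upright (within 7 degrees), bristles down, on the tile, its centre within 40 mm of the tile's centre along each edge; the cup and the squeegee stand upright within 30 mm of where they started (x of brush in the frame of tile between -0.04 and 0.04 m and y of brush in the frame of tile between -0.04 and 0.04 m and z of brush in the frame of tile between 0.006 and 0.014 m and angle between brush's own z axis and vertical below 0.12 rad and linear speed of brush below 0.02 m/s and angle between each of cup, squeegee's own z axis and vertical below 0.1 rad and distance of each of cup, squeegee from where it was at the start of the episode below 0.03 m); the robot touches nothing.
It fails at once if the cup is tipped (over 17 degrees) or shifted by more than 30 mm (angle between cup's own z axis and vertical above 0.3 rad or distance of cup from where it was at the start of the episode above 0.03 m).
It fails at once if the squeegee is tipped (over 17 degrees) or shifted by more than 30 mm (angle between squeegee's own z axis and vertical above 0.3 rad or distance of squeegee from where it was at the start of the episode above 0.03 m).
It also fails if it takes over 50 s, if anything falls off the work surface, if the arm or the gripper's body presses on something with over 40 N, if the wrist force passes 120 N, or if a joint passes its speed limit or range.

### The arm

A 7-joint arm with a two-finger parallel gripper is mounted at the origin on the work surface. World frame = base frame: x ahead of the robot, y to its left, z up, the work surface at z = 0. Lengths are in m, angles in rad, forces in N, time in s.
With the tool pointing down it reaches from about 0.425 to 0.875 m from the base axis. Payload 4.7 kg.
Tool frame: the origin (TCP) lies midway between the tips of the shut fingers; the grasp point (between the pads) lies 19 mm behind it; z points along the fingers, y is the direction in which the jaws open and shut (so a half turn about z gives the same grasp; the last joint's range is limited). The gripper opens to 87 mm and grips with 3 to 60 N. Pads are 19 mm wide; open, the fingers measure 117 mm over their backs; the gripper's body (75 mm by 190 mm) begins 51 mm behind the grasp point.
Start: joints at [-1.158, 0.321, -0.07, 1.45, 0.023, 1.371, -0.057], TCP at [0.252, 0.599, 0.223] pointing down, gripper open.
Joint ranges: [-2.86, 2.86], [-0.3, 2.09], [-1.38, 1.24], [0.06, 2.45], [-1.56, 4.7], [0.09, 2.05], [-2.69, 2.69]. Speed limits (rad/s): [2.57, 2.57, 3.14, 3.14, 3.14, 3.14, 3.14].

### API

Orientations are given as a rotation vector (axis times angle).
In Python, from bench import monitor, eyes, order gives the robot as it stands. The module is installed in compiled form; this text tells all that it offers.
- The arm moves only by the shell command python3 -m pendant 'ROWS' [FORCE]. ROWS is JSON, a list of rows, each a list of 3 entries, a list of its own where there are three numbers: the turn, a rotation vector about the tool's x, y, z in degrees, then the shift along the tool's x, y, z in m, then the gripper command: -1 is fully open, 1 is shut, values between are in proportion. In form: [[[rx, ry, rz], [tx, ty, tz], hand], ...]. A call has 1 to 8 rows; each row shifts and turns the commanded pose from where the row before left it, along the tool's axes as they then stand; what a row does not reach is not made up. A row lasts 1/8 s, in which the tool goes at most 62.5 mm and 10.7 degrees, less where a joint would pass 70% of its speed; a pose out of reach is approached as far as the arm can. A call is refused whole if a number of a shift passes 0.0625 or a number of a turn 10.7, either way. A call with a gripper value outside its range is refused whole. The fingers move at their own pace and stop on an object; FORCE is the grip in N (left out, the last holds). Time passes only in rows, so rows that do not move let the fingers close. It gives the time, the measured TCP pose, the force and the opening at its end, in the units of the state.
- monitor.get_state(): the state, without advancing time (a new reading comes with each control period).
- eyes.get_image(name): name is "scene" or "top" or "wrist"; returns a dict with "color" (400x640x3 uint8, red, green, blue), "range_z" (400x640 float32, m along the optical axis (not along the pixel's ray), 0 where there is no reading), "fx", "fy", "cx", "cy" (pixels), "world_to_cam" (4x4, takes a point from world to camera coordinates). Camera axes: x right, y up, looking along -z (the intrinsics and any distortion apply to the point x, -y, -z); pixel columns grow to the right and rows downward; lengths in m; the calibration is good to about 2 mm. A picture is of the moment at which its call begins.
- order.close_job(): hands the job in, once; it reports no verdict.
The state is a dict: "time": time; "joint_positions": joint angles; "qd": joint speeds; "joint_torque": joint torques, N m; "position": TCP position; "tool_rot": TCP orientation; "ft_force": force on the tool from outside, world axes, zero at the start; "torque": the same for the moment, N m; "grip_width": opening from 0.0 (shut) to 1.0 (fully open).
Only numpy, scipy, OpenCV 4.12 (cv2) and the standard library are available. Lean on these libraries where they do the work, as an engineer would, in place of code of your own. Each camera call takes 0.05 s, during which the arm holds its last target.

## Working session

There is one attempt and no reset: what is moved stays moved. The work goes in short steps, Python scripts to look and compute and a shell command to move; the robot and the scene stay as the last step left them, time stands still between calls to the robot, and variables do not carry over. Pictures are saved under pics/ and viewed, and the job is handed in when it is done.

```bash
mkdir -p pics; python3 - <<'E'
from bench import monitor, eyes
import cv2,numpy as np
s=monitor.get_state();print(s)
for n in("scene","top","wrist"):
    d=eyes.get_image(n);np.savez(f"{n}.npz",**d)
    cv2.imwrite(f"pics/{n}0.png",d["color"][:,:,::-1]);print(n,d["fx"],d["fy"],d["cx"],d["cy"],[k for k in d]);print(np.round(d["world_to_cam"],3))
E
```

```text
{'time': 0.0, 'joint_positions': array([-1.1579247 ,  0.32184741, -0.07008205,  1.45170355,  0.02259769,
        1.37080499, -0.0569192 ]), 'qd': array([ 3.27519536e-04,  2.01192332e-03,  6.71756248e-04, -1.93057768e-05,
       -3.60265493e-04,  9.11619974e-04,  1.22682881e-03]), 'joint_torque': array([ 8.25380466e-04, -4.91289139e+01, -4.03392361e-01, -3.12528312e+01,
       -6.38298341e-02,  4.39305918e-02,  1.84798878e-04]), 'position': array([0.25221174, 0.59845303, 0.22143132]), 'tool_rot': array([-6.22174520e-01, -3.07906572e+00,  3.06949347e-03]), 'ft_force': array([0.34185344, 0.1774907 , 0.55848808]), 'torque': array([-0.02334774,  0.0224329 , -0.02850637]), 'grip_width': 1.0017963512805448}
scene 465.5907967180759 465.5907967180759 319.8488302119043 197.23033700550687 ['color', 'range_z', 'fx', 'fy', 'cx', 'cy', 'world_to_cam']
[[-0.755  0.656 -0.008  0.412]
 [-0.373 -0.419  0.828  0.159]
 [ 0.539  0.628  0.561 -1.436]
 [ 0.     0.     0.     1.   ]]
top 389.8403475602047 389.8403475602047 313.29377017064934 194.73537689897762 ['color', 'range_z', 'fx', 'fy', 'cx', 'cy', 'world_to_cam']
[[ 0.008 -1.     0.011 -0.018]
 [ 0.995  0.009  0.103 -0.51 ]
 [-0.103  0.01   0.995 -0.978]
 [ 0.     0.     0.     1.   ]]
wrist 320.86201100519355 320.86201100519355 321.83023481105874 200.44220070203664 ['color', 'range_z', 'fx', 'fy', 'cx', 'cy', 'world_to_cam']
[[ 0.388  0.922 -0.001 -0.65 ]
 [-0.893  0.376 -0.247  0.03 ]
 [-0.227  0.096  0.969 -0.389]
 [ 0.     0.     0.     1.   ]]
```

View pics/scene0.png

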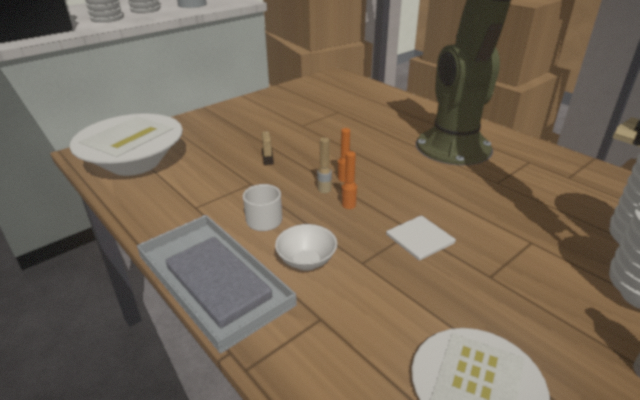

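View pics/top0.png

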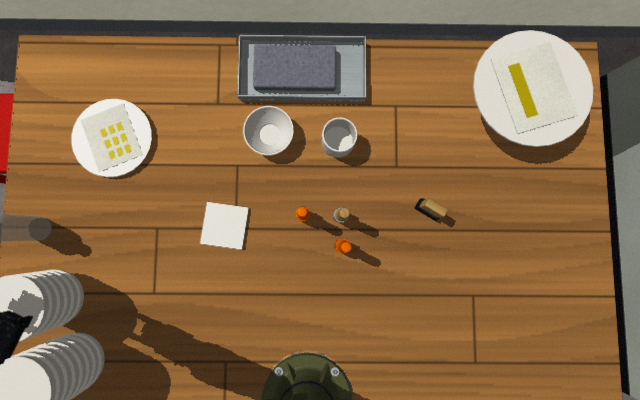

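View pics/wrist0.png

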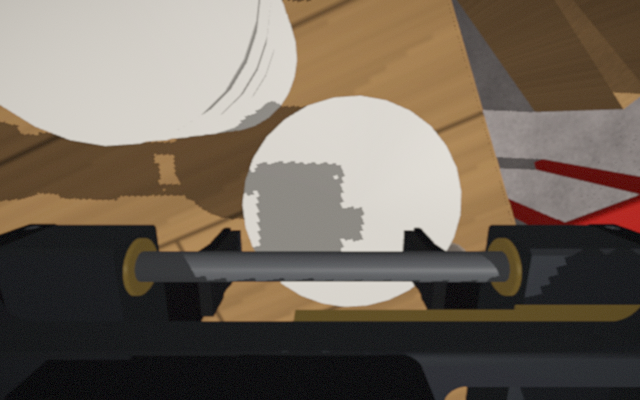

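```bash
cat > h.py <<'E'
import numpy as np,cv2
def load(n): return dict(np.load(n+".npz"))
def cloud(d):
    z=d["range_z"];v,u=np.mgrid[:400,:640]
    P=np.stack([(u-d["cx"])/d["fx"]*z,-(v-d["cy"])/d["fy"]*z,-z],-1)
    W=np.linalg.inv(d["world_to_cam"]);return P@W[:3,:3].T+W[:3,3]
def proj(d,p):
    q=d["world_to_cam"]@np.r_[p,1];return d["cx"]+d["fx"]*q[0]/-q[2],d["cy"]-d["fy"]*q[1]/-q[2]
E
python3 - <<'E'
from h import *
d=load("top");C=cloud(d)
print("tcp px",proj(d,[.252,.599,.22]))
for n,u,v in [("brush",342,214),("orA",302,213),("orB",345,246),("sq",425,207),("sq",435,210),("tile",225,225),("cupfloor",340,138),("bowl",268,130),("table",400,170),("stack",20,290),("stack2",50,380)]:
    print(n,C[v,u].round(3))
def blob(name,box,zlo,zhi,m=None):
    u0,v0,u1,v1=box;p=C[v0:v1,u0:u1].reshape(-1,3);k=(p[:,2]>zlo)&(p[:,2]<zhi);p=p[k]
    print(name,len(p),"med",np.median(p,0).round(4),"mid",((p.min(0)+p.max(0))/2).round(4),"min",p.min(0).round(3),"max",p.max(0).round(3))
blob("brushtop",(328,203,356,230),.135,.17)
blob("brushlow",(328,203,356,230),.02,.06)
blob("orA",(290,200,318,228),.12,.17)
blob("orB",(330,233,360,260),.12,.17)
blob("cuprim",(315,112,362,162),.066,.09)
blob("bowlrim",(238,102,300,162),.04,.07)
blob("sq",(410,193,452,228),.06,.1)
blob("sqall",(410,193,452,228),.015,.1)
blob("tile",(195,195,255,256),.006,.02)
im=d["color"][90:270,190:460,::-1]
cv2.imwrite("pics/crop_top.png",cv2.resize(im,None,fx=2.9,fy=2.9,interpolation=2))
t=load("scene")["color"][110:220,230:370,::-1]
cv2.imwrite("pics/crop_scene.png",cv2.resize(t,None,fx=5,fy=5,interpolation=2))
import scipy.spatial.transform as st
R=st.Rotation.from_rotvec([-0.622,-3.079,.003]).as_matrix();print(R.round(3))
E
```

```text
tcp px (np.float64(7.15730557432704), np.float64(310.47090222779275))
brush [ 0.455 -0.077  0.15 ]
orA [0.456 0.013 0.15 ]
orB [ 0.383 -0.084  0.149]
sq [ 0.479 -0.29   0.063]
sq [ 0.47  -0.309  0.082]
tile [0.431 0.216 0.007]
cupfloor [ 0.665 -0.083  0.007]
bowl [0.686 0.11  0.003]
table [ 0.582 -0.244 -0.   ]
stack [0.287 0.603 0.184]
stack2 [0.123 0.497 0.231]
brushtop 89 med [ 0.4573 -0.0813  0.1495] mid [ 0.4584 -0.0815  0.146 ] min [ 0.448 -0.093  0.138] max [ 0.469 -0.07   0.154]
brushlow 46 med [ 0.4502 -0.0738  0.0568] mid [ 0.4575 -0.0819  0.0403] min [ 0.44  -0.099  0.021] max [ 0.475 -0.064  0.06 ]
orA 90 med [0.4605 0.0132 0.1491] mid [0.4595 0.0133 0.1378] min [0.449 0.002 0.122] max [0.47  0.025 0.153]
orB 96 med [ 0.3829 -0.0856  0.1485] mid [ 0.3822 -0.0859  0.1372] min [ 0.372 -0.097  0.121] max [ 0.392 -0.074  0.154]
cuprim 221 med [ 0.6608 -0.0778  0.0749] mid [ 0.6579 -0.0766  0.0727] min [ 0.614 -0.12   0.066] max [ 0.702 -0.033  0.079]
bowlrim 437 med [0.69   0.1111 0.0477] mid [0.6736 0.1047 0.0468] min [0.61 0.04 0.04] max [0.737 0.169 0.054]
sq 243 med [ 0.4775 -0.311   0.0789] mid [ 0.4778 -0.3125  0.0732] min [ 0.456 -0.34   0.061] max [ 0.5   -0.285  0.086]
sqall 412 med [ 0.4754 -0.306   0.0734] mid [ 0.4779 -0.3095  0.0507] min [ 0.451 -0.34   0.016] max [ 0.505 -0.279  0.086]
tile 1748 med [0.4308 0.217  0.0097] mid [0.4314 0.2173 0.0104] min [0.372 0.157 0.006] max [0.491 0.278 0.015]
[[-0.922  0.388 -0.001]
 [ 0.388  0.922 -0.002]
 [ 0.    -0.002 -1.   ]]
```

View pics/crop_top.png

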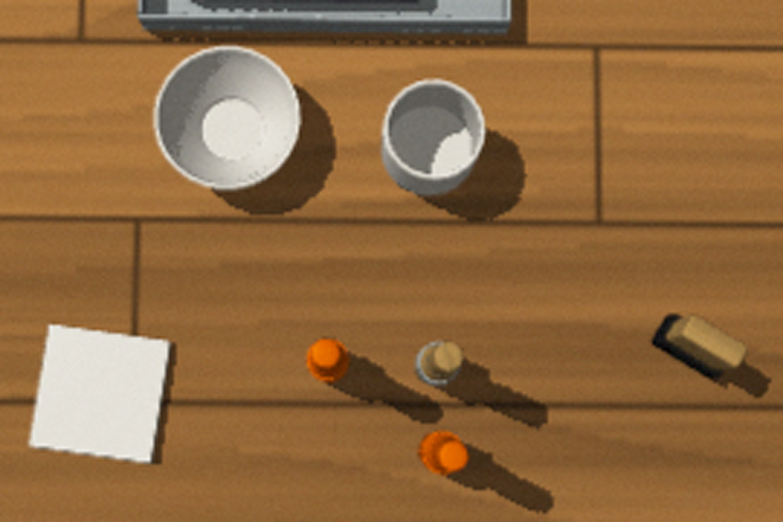

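View pics/crop_scene.png

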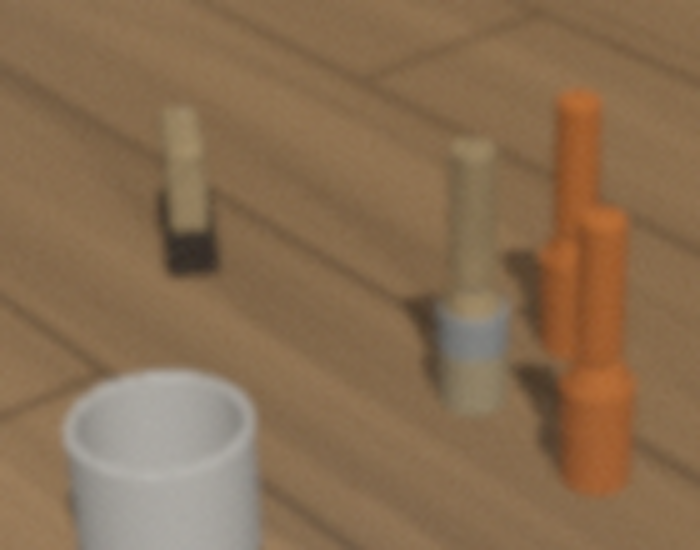

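Candidates for the brush, as top-view pixels:
- Pale brush with a steel ferrule at (342,215), which matches the description.
- Orange look-alikes at (302,213) and (345,246).
- Pale-handled block squeegee at (431,210).

The crops confirm my choice: it is round, pale tan, and has a grey ferrule. The cup is the steep-walled vessel at (340,138), the bowl is at (268,130) and the tile is at (225,225). I'll move up and across first.

```bash
python3 -m pendant '[[[0,0,0],[0,0,-0.03],-0.4],[[0,0,0],[0,0,-0.03],-0.4],[[0,0,0],[-0.05,-0.03,0],-0.4],[[0,0,0],[-0.055,-0.036,0],-0.4],[[0,0,0],[-0.055,-0.036,0],-0.4],[[0,0,0],[-0.055,-0.036,0],-0.4],[[0,0,0],[-0.055,-0.036,0],-0.4],[[0,0,0],[-0.055,-0.036,0],-0.4]]' 15
cat >> h.py <<'E'
from scipy.spatial.transform import Rotation
def to(target):
    from bench import monitor
    s=monitor.get_state();R=Rotation.from_rotvec(s["tool_rot"]).as_matrix()
    print("t",round(s["time"],2),"pos",s["position"].round(4),"width",round(s["grip_width"],3),"F",s["ft_force"].round(2),"zaxis",R[:,2].round(4),"yaxis",R[:,1].round(3))
    print("tool shift needed",(R.T@(np.array(target)-s["position"])).round(4))
E
python3 -c "
from h import *
to([.4575,-.0815,.28])"
```

```text
time: 1.15
position: [0.4621, 0.2908, 0.2825]
tool_rot: [0.622, 3.079, 0.0]
ft_force: [0.6, 1.7, 0.2]
grip_width: 0.7
t 1.15 pos [0.4621 0.2908 0.2825] width 0.7 F [0.6  1.73 0.22] zaxis [ 1.e-04  2.e-04 -1.e+00] yaxis [0.388 0.922 0.   ]
tool shift needed [-0.1403 -0.3449  0.0024]
```

```bash
python3 -m pendant '[[[0,0,0],[-0.02,-0.05,0],-0.4],[[0,0,0],[-0.02,-0.05,0],-0.4],[[0,0,0],[-0.02,-0.05,0],-0.4],[[0,0,0],[-0.02,-0.05,0],-0.4],[[0,0,0],[-0.02,-0.05,0],-0.4],[[0,0,0],[-0.02,-0.05,0],-0.4],[[0,0,0],[-0.02,-0.044,0],-0.4],[[0,0,0],[0,0,0],-0.4]]'
python3 - <<'E'
from h import *
to([.4575,-.0815,.28])
from bench import eyes
for n in("wrist","top"):
    d=eyes.get_image(n);np.savez(n+"1.npz",**d)
    cv2.imwrite(f"pics/{n}1.png",d["color"][:,:,::-1])
E
```

```text
time: 2.15
position: [0.4562, -0.0831, 0.2827]
tool_rot: [0.634, 3.076, -0.0]
ft_force: [0.1, 0.2, 0.3]
grip_width: 0.7
t 2.15 pos [ 0.4562 -0.0831  0.2827] width 0.7 F [0.11 0.22 0.29] zaxis [ 6.e-04 -3.e-04 -1.e+00] yaxis [ 0.396  0.918 -0.   ]
tool shift needed [-0.0006  0.002   0.0027]
```

View pics/wrist1.png

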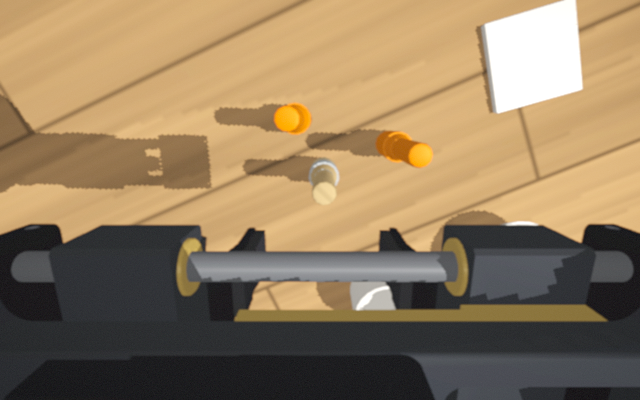

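The wrist view shows the pale brush at (323,190), centred between the fingers. The oranges at (293,118) and (419,154) are clear of the jaws. I'll check its position with the wrist depth.

```bash
python3 - <<'E'
from h import *
d=load("wrist1");C=cloud(d)
p=C[165:215,300:345].reshape(-1,3)
for lo,hi in((.14,.16),(.08,.135)):
    q=p[(p[:,2]>lo)&(p[:,2]<hi)];print(len(q),np.median(q,0).round(4),((q.min(0)+q.max(0))/2).round(4),q.min(0).round(3),q.max(0).round(3))
to([.4575,-.0815,.10])
E
```

```text
487 [ 0.4577 -0.0809  0.1497] [ 0.4585 -0.0814  0.1458] [ 0.447 -0.093  0.14 ] [ 0.47  -0.069  0.152]
172 [ 0.4487 -0.0771  0.1102] [ 0.4532 -0.0805  0.1075] [ 0.447 -0.091  0.08 ] [ 0.46  -0.07   0.135]
t 2.25 pos [ 0.4566 -0.0785  0.2824] width 0.705 F [ 0.06  0.22 -0.7 ] zaxis [-2.e-04  8.e-04 -1.e+00] yaxis [0.389 0.921 0.001]
tool shift needed [-0.0021 -0.0026  0.1824]
```

```bash
python3 -m pendant '[[[0,0,0],[-0.002,-0.002,0.03],-0.4],[[0,0,0],[0,0,0.03],-0.4],[[0,0,0],[0,0,0.03],-0.4],[[0,0,0],[0,0,0.03],-0.4],[[0,0,0],[0,0,0.03],-0.4],[[0,0,0],[0,0,0.03],-0.4],[[0,0,0],[0,0,0.002],-0.4],[[0,0,0],[0,0,0],-0.4]]' 15 && python3 -m pendant '[[[0,0,0],[0,0,0],1],[[0,0,0],[0,0,0],1],[[0,0,0],[0,0,0],1],[[0,0,0],[0,0,0],1],[[0,0,0],[0,0,0],1],[[0,0,0],[0,0,0],1]]' 25
python3 - <<'E'
from h import *
to([.458,-.081,.10])
from bench import eyes
for n in("wrist","scene"):
    d=eyes.get_image(n);np.savez(n+"2.npz",**d)
    cv2.imwrite(f"pics/{n}2.png",d["color"][:,:,::-1])
E
```

```text
time: 3.25
position: [0.4585, -0.0805, 0.1013]
tool_rot: [0.62, 3.079, 0.0]
ft_force: [0.3, 0.4, 0.7]
grip_width: 0.701
time: 4.0
position: [0.4579, -0.0813, 0.1006]
tool_rot: [0.622, 3.079, 0.0]
ft_force: [-0.6, -0.6, 0.5]
grip_width: 0.271
t 4.0 pos [ 0.4579 -0.0813  0.1006] width 0.271 F [-0.62 -0.61  0.54] zaxis [ 1.e-04  1.e-04 -1.e+00] yaxis [0.388 0.922 0.   ]
tool shift needed [0.     0.0003 0.0006]
```

View pics/scene2.png

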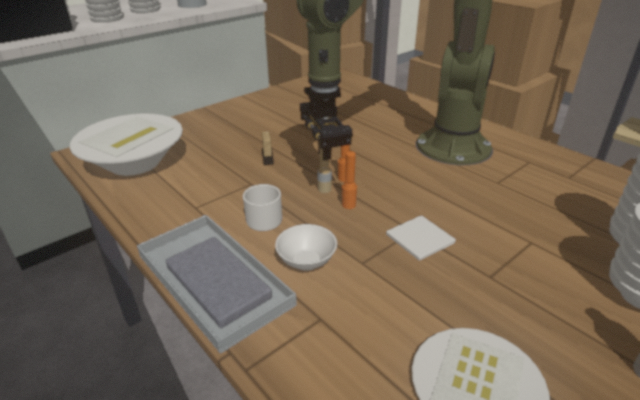

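The gripper holds the brush: the opening is 23.6 mm, which matches the handle. In the picture the brush is at (325,175) between the fingers and still upright. Lifting.

```bash
python3 -m pendant '[[[0,0,0],[0,0,-0.02],1],[[0,0,0],[0,0,-0.03],1],[[0,0,0],[0,0,-0.03],1],[[0,0,0],[0,0,-0.03],1],[[0,0,0],[0,0,-0.03],1],[[0,0,0],[0,0,0],1]]' 25
python3 - <<'E'
from h import *
from bench import eyes
for n in("wrist","scene","top"):
    d=eyes.get_image(n);np.savez(n+"3.npz",**d)
    cv2.imwrite(f"pics/{n}3.png",d["color"][:,:,::-1])
C=cloud(load("top"))
p=C[108:166,312:366].reshape(-1,3);q=p[(p[:,2]>.07)&(p[:,2]<.082)]
(c,r)=cv2.minEnclosingCircle(q[:,:2].astype(np.float32));print("top cup",c,r)
A=np.c_[2*q[:,:2],np.ones(len(q))];s=np.linalg.lstsq(A,(q[:,:2]**2).sum(1),rcond=None)[0];print(s[:2],np.sqrt(s[2]+s[0]**2+s[1]**2))
C=cloud(load("scene"));p=C[180:232,238:288].reshape(-1,3);q=p[(p[:,2]>.069)&(p[:,2]<.082)]
(c,r)=cv2.minEnclosingCircle(q[:,:2].astype(np.float32));print("scene cup",c,r,len(q))
q=p[(p[:,2]>.015)&(p[:,2]<.06)];A=np.c_[2*q[:,:2],np.ones(len(q))];s=np.linalg.lstsq(A,(q[:,:2]**2).sum(1),rcond=None)[0];print(s[:2],np.sqrt(s[2]+s[0]**2+s[1]**2))
C=cloud(load("wrist3"))
w=load("wrist3");print("cup in wrist px",proj(w,[.658,-.0765,.076]))
to([.658,-.0765,.22])
E
```

```text
time: 4.85
position: [0.4591, -0.0814, 0.2422]
tool_rot: [0.622, 3.076, 0.002]
ft_force: [0.8, 0.4, -1.6]
grip_width: 0.271
top cup (0.6581504940986633, -0.07634110748767853) 0.044012412428855896
[ 0.65770788 -0.0762735 ] 0.041738887365242824
scene cup (0.6599135398864746, -0.07636355608701706) 0.045414038002491 219
[ 0.65908247 -0.06920389] 0.04285460404801335
cup in wrist px (np.float64(389.70980372784646), np.float64(334.19606841608487))
t 5.0 pos [ 0.457  -0.0812  0.2391] width 0.27 F [ 0.11 -0.89 -1.95] zaxis [-0.0022 -0.     -1.    ] yaxis [ 0.388  0.922 -0.001]
tool shift needed [-0.1834  0.0824  0.0187]
```

View pics/wrist3.png

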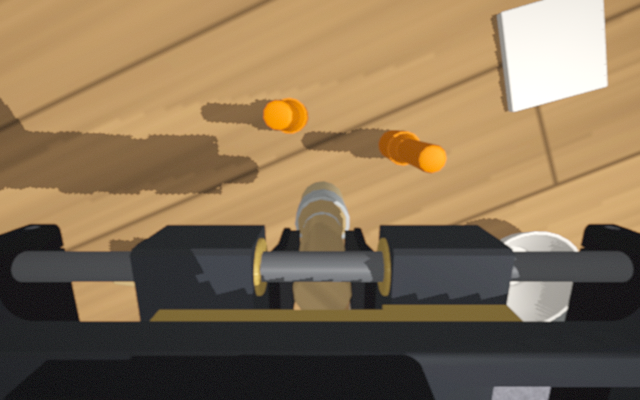

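View pics/scene3.png

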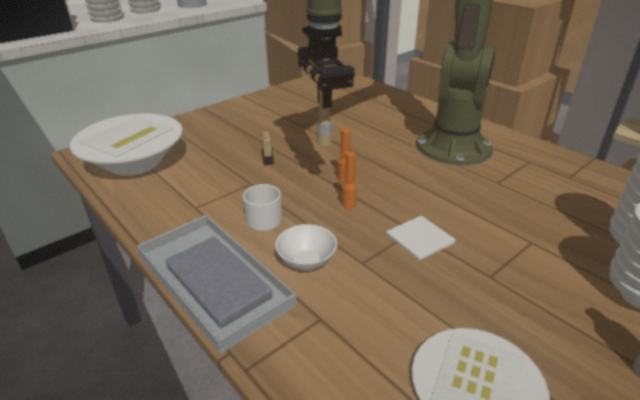

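The wrist view shows the brush held between the fingers at (322,215), hanging straight. The scene view shows it clear of the bench at (324,130). Moving over the cup.

```bash
python3 -m pendant '[[[0,0,0],[-0.02,0.008,0],1],[[0,0,0],[-0.04,0.018,0],1],[[0,0,0],[-0.04,0.018,0],1],[[0,0,0],[-0.04,0.018,0],1],[[0,0,0],[-0.03,0.014,0],1],[[0,0,0],[-0.013,0.006,0],1],[[0,0,0],[0,0,0],1],[[0,0,0],[0,0,0],1]]' 25
python3 - <<'E'
from h import *
from bench import eyes
for n in("scene","top"):
    d=eyes.get_image(n);np.savez(n+"4.npz",**d)
    cv2.imwrite(f"pics/{n}4.png",d["color"][:,:,::-1])
to([.6583,-.0763,.12])
d=load("scene4");cv2.imwrite("pics/crop4.png",cv2.resize(d["color"][90:240,200:340,::-1],None,fx=4,fy=4,interpolation=2))
C=cloud(d)
for z in(.13,.16,.2):print(proj(d,[.6583,-.0763,z]))
# brush points
p=C[90:240,200:340].reshape(-1,3);k=(abs(p[:,0]-.658)<.03)&(abs(p[:,1]+.076)<.03)
for lo,hi in((.12,.14),(.14,.155),(.16,.18),(.2,.22)):
    q=p[k&(p[:,2]>lo)&(p[:,2]<hi)]
    if len(q):print(lo,len(q),q.mean(0).round(4),q.min(0).round(3),q.max(0).round(3))
E
```

```text
time: 6.0
position: [0.6572, -0.0771, 0.2395]
tool_rot: [-0.623, -3.077, 0.001]
ft_force: [-0.3, -0.9, -1.0]
grip_width: 0.271
t 6.1 pos [ 0.6575 -0.077   0.2404] width 0.269 F [ 0.47 -0.62 -1.72] zaxis [-5.e-04  5.e-04 -1.e+00] yaxis [0.389 0.921 0.   ]
tool shift needed [-0.0006  0.001   0.1204]
(np.float64(259.6966830806679), np.float64(173.84707154987836))
(np.float64(258.61096388126725), np.float64(162.34197839113915))
(np.float64(257.1074234020248), np.float64(146.4093382654333))
0.12 12 [ 0.6654 -0.0666  0.1391] [ 0.648 -0.089  0.138] [ 0.676 -0.059  0.14 ]
0.14 93 [ 0.6658 -0.0666  0.1475] [ 0.646 -0.084  0.14 ] [ 0.678 -0.058  0.155]
0.16 125 [ 0.6663 -0.0664  0.1696] [ 0.643 -0.09   0.16 ] [ 0.678 -0.058  0.18 ]
0.2 101 [ 0.6635 -0.0701  0.2086] [ 0.646 -0.09   0.2  ] [ 0.673 -0.063  0.22 ]
```

View pics/crop4.png

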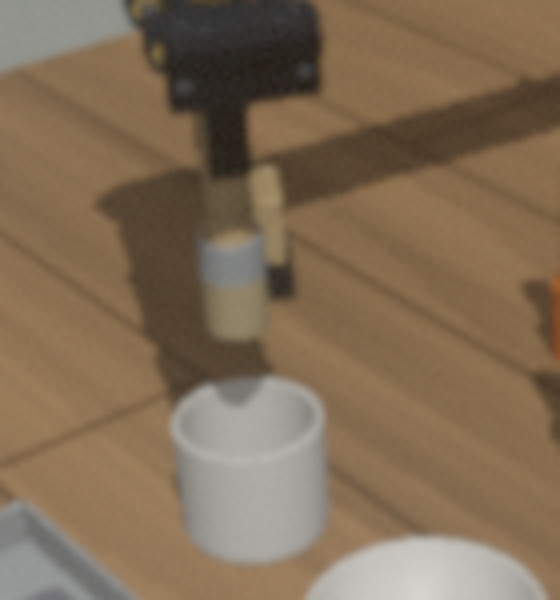

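The crop shows the brush upright, with its bristle end near (237,330), right over the cup's mouth at (250,415). The bristle bottom is at z≈0.138, so lowering 112 mm puts it about 26 mm above the cup's underside.

```bash
python3 -m pendant '[[[0,0,0],[-0.001,0.001,0.02],1],[[0,0,0],[0,0,0.02],1],[[0,0,0],[0,0,0.02],1],[[0,0,0],[0,0,0.02],1],[[0,0,0],[0,0,0.02],1],[[0,0,0],[0,0,0.013],1],[[0,0,0],[0,0,0],1],[[0,0,0],[0,0,0],1]]' 25 && python3 -m pendant '[[[0,0,0],[0,0,0],1],[[0,0,0],[0,0,0],1],[[0,0,0],[0,0,0],1],[[0,0,0],[0,0,0],1]]' 25
python3 - <<'E'
from h import *
from bench import eyes
d=eyes.get_image("scene");np.savez("scene5.npz",**d)
cv2.imwrite("pics/crop5.png",cv2.resize(d["color"][90:240,200:340,::-1],None,fx=4,fy=4,interpolation=2))
to([.6583,-.0763,.127])
E
```

```text
time: 7.1
position: [0.6603, -0.0764, 0.1283]
tool_rot: [0.622, 3.078, 0.0]
ft_force: [0.3, -1.5, -0.3]
grip_width: 0.271
time: 7.6
position: [0.6597, -0.0762, 0.1277]
tool_rot: [0.622, 3.079, 0.0]
ft_force: [0.7, -0.5, -0.7]
grip_width: 0.272
t 7.65 pos [ 0.6597 -0.0762  0.1276] width 0.27 F [ 0.42  0.13 -1.6 ] zaxis [ 2.e-04  1.e-04 -1.e+00] yaxis [0.388 0.922 0.   ]
tool shift needed [ 0.0012 -0.0006  0.0006]
```

View pics/crop5.png

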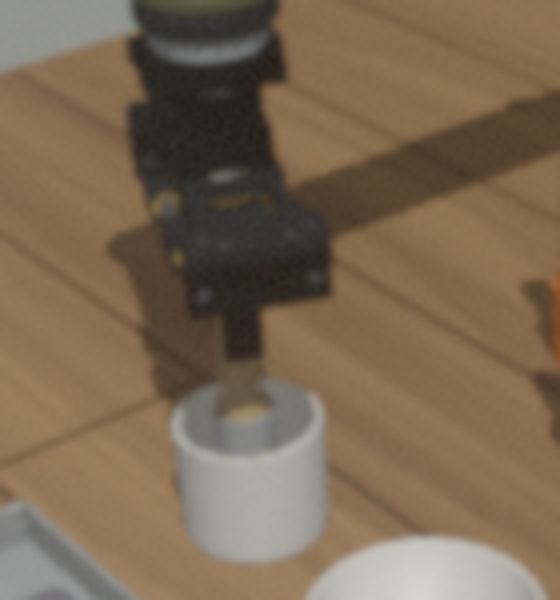

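The crop shows the brush inside the cup, with its ferrule just at rim level near (245,425). The cup has not moved and the force is negligible. The bristle end is about 26 mm up and was held there for more than 0.5 s. Lifting out.

```bash
python3 -m pendant '[[[0,0,0],[0,0,-0.02],1],[[0,0,0],[0,0,-0.03],1],[[0,0,0],[0,0,-0.03],1],[[0,0,0],[0,0,-0.03],1],[[0,0,0],[0,0,-0.03],1],[[0,0,0],[0,0,0],1]]' 25
python3 - <<'E'
from h import *
d=load("top");C=cloud(d)
g=d["color"].astype(int);m=np.zeros((400,640),np.uint8);m[195:256,192:258]=(g[195:256,192:258].min(-1)>150)*255
c=max(cv2.findContours(m,0,1)[0],key=cv2.contourArea);r=cv2.minAreaRect(c);print(r)
W=np.linalg.inv(d["world_to_cam"])
def onplane(u,v,z):
    a=W[:3,:3]@np.array([(u-d["cx"])/d["fx"],-(v-d["cy"])/d["fy"],-1]);o=W[:3,3];return o+a*(z-o[2])/a[2]
print("tile",onplane(*r[0],.01).round(4))
for p in cv2.boxPoints(r):print(onplane(*p,.01).round(4))
to([*onplane(*r[0],.01)[:2],.27])
E
```

```text
time: 8.4
position: [0.6613, -0.077, 0.272]
tool_rot: [0.621, 3.072, 0.002]
ft_force: [-1.3, 0.3, -0.7]
grip_width: 0.266
((223.77001953125, 225.11001586914062), (42.56782531738281, 42.14356231689453), 8.130102157592773)
tile [0.4307 0.2182 0.01  ]
[0.3843 0.2786 0.01  ]
[0.4924 0.2672 0.01  ]
[0.4776 0.1571 0.01  ]
[0.3698 0.1697 0.01  ]
t 8.4 pos [ 0.6613 -0.077   0.272 ] width 0.266 F [-1.33  0.3  -0.73] zaxis [ 7.e-03 -3.e-04 -1.e+00] yaxis [0.389 0.921 0.002]
tool shift needed [3.271e-01 1.824e-01 3.000e-04]
```

```bash
python3 -m pendant '[[[0,0,0],[0.03,0.017,0],1],[[0,0,0],[0.05,0.028,0],1],[[0,0,0],[0.05,0.028,0],1],[[0,0,0],[0.05,0.028,0],1],[[0,0,0],[0.05,0.028,0],1],[[0,0,0],[0.05,0.028,0],1],[[0,0,0],[0.03,0.016,0],1],[[0,0,0],[0.017,0.009,0],1]]' 25
python3 - <<'E'
from h import *
from bench import eyes
d=eyes.get_image("scene");np.savez("scene6.npz",**d)
cv2.imwrite("pics/scene6.png",d["color"][:,:,::-1])
to([.431,.2177,.112])
C=cloud(d);p=C.reshape(-1,3);k=(abs(p[:,0]-.431)<.035)&(abs(p[:,1]-.218)<.035)&(p[:,2]>.1)
for lo in np.arange(.14,.26,.02):
    q=p[k&(p[:,2]>lo)&(p[:,2]<lo+.02)]
    if len(q):print(lo.round(2),len(q),q.mean(0).round(4),q.min(0).round(3),q.max(0).round(3))
E
```

```text
time: 9.4
position: [0.427, 0.2201, 0.2671]
tool_rot: [-0.617, -3.08, 0.0]
ft_force: [0.9, -0.9, -0.7]
grip_width: 0.27
t 9.45 pos [0.4257 0.2219 0.267 ] width 0.271 F [-1.63  1.95 -1.79] zaxis [-0.0021  0.001  -1.    ] yaxis [0.383 0.924 0.   ]
tool shift needed [-0.0069 -0.0019  0.155 ]
0.16 106 [0.4398 0.2267 0.1728] [0.419 0.204 0.165] [0.449 0.238 0.18 ]
0.18 149 [0.4402 0.2265 0.1901] [0.417 0.204 0.18 ] [0.449 0.238 0.2  ]
0.2 155 [0.44   0.2272 0.2101] [0.419 0.204 0.2  ] [0.449 0.238 0.22 ]
0.22 168 [0.4373 0.2248 0.2282] [0.412 0.201 0.22 ] [0.448 0.238 0.24 ]
0.24 110 [0.4361 0.224  0.2502] [0.423 0.209 0.24 ] [0.443 0.233 0.26 ]
```

View pics/scene6.png

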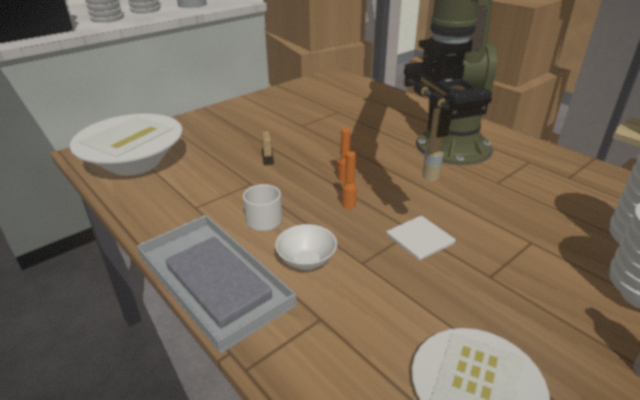

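The brush is at (432,165), upright above the tile at (420,237), and the cup and squeegee are unmoved. The bristle bottom is 0.101 m below the TCP, so contact should come at TCP z≈0.111. I'll go down to 10 mm above that and look.

```bash
python3 -m pendant '[[[0,0,0],[-0.003,-0.001,0.02],1],[[0,0,0],[0,0,0.03],1],[[0,0,0],[0,0,0.03],1],[[0,0,0],[0,0,0.03],1],[[0,0,0],[0,0,0.025],1],[[0,0,0],[0,0,0.01],1],[[0,0,0],[0,0,0],1],[[0,0,0],[0,0,0],1]]' 25
python3 - <<'E'
from h import *
from bench import eyes
d=eyes.get_image("scene");np.savez("scene7.npz",**d)
cv2.imwrite("pics/crop7.png",cv2.resize(d["color"][150:280,350:490,::-1],None,fx=4,fy=4,interpolation=2))
to([.431,.2177,.111])
E
```

```text
time: 10.45
position: [0.4322, 0.2166, 0.1236]
tool_rot: [0.622, 3.078, 0.002]
ft_force: [0.3, 0.2, -1.6]
grip_width: 0.275
t 10.5 pos [0.4322 0.2167 0.1237] width 0.267 F [-0.07 -0.59 -1.96] zaxis [ 0.0018  0.0013 -1.    ] yaxis [0.388 0.922 0.002]
tool shift needed [0.0015 0.0004 0.0127]
```

View pics/crop7.png

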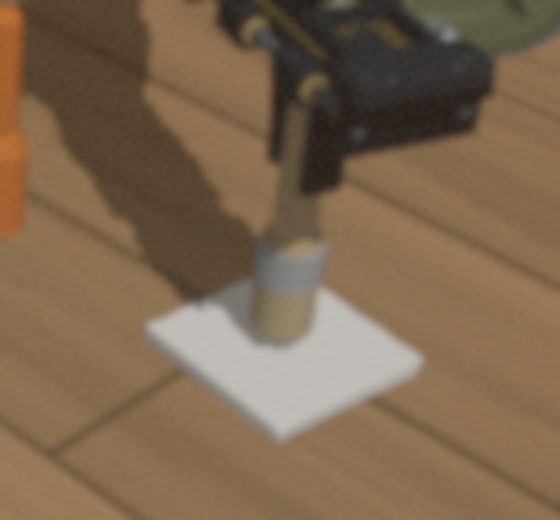

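The crop shows the bristle end just above the tile, around (283,335), near its middle. Easing down.

```bash
python3 -m pendant '[[[0,0,0],[0,0,0.005],1],[[0,0,0],[0,0,0.004],1],[[0,0,0],[0,0,0.002],1],[[0,0,0],[0,0,0],1],[[0,0,0],[0,0,0],1]]' 25; python3 -m pendant '[[[0,0,0],[0,0,0.001],1],[[0,0,0],[0,0,0],1],[[0,0,0],[0,0,0],1]]' 25;
```

```text
time: 11.12
position: [0.4314, 0.2164, 0.1116]
tool_rot: [0.622, 3.079, 0.0]
ft_force: [-0.8, 0.3, -1.3]
grip_width: 0.274
time: 11.5
position: [0.4315, 0.2164, 0.1106]
tool_rot: [0.622, 3.079, 0.0]
ft_force: [-0.2, 1.3, -1.1]
grip_width: 0.272
```

```bash
python3 -m pendant '[[[0,0,0],[0,0,0.001],1],[[0,0,0],[0,0,0],1],[[0,0,0],[0,0,0],1]]' 25; python3 -m pendant '[[[0,0,0],[0,0,0.001],1],[[0,0,0],[0,0,0],1],[[0,0,0],[0,0,0],1]]' 25;
```

```text
time: 11.88
position: [0.4317, 0.2165, 0.1106]
tool_rot: [0.622, 3.079, 0.001]
ft_force: [-1.5, -1.7, 6.5]
grip_width: 0.273
time: 12.25
position: [0.4319, 0.2165, 0.1106]
tool_rot: [0.622, 3.079, 0.002]
ft_force: [-3.6, -1.9, 12.6]
grip_width: 0.27
```

The force has risen to 12 N, so the brush is on the tile. I'll take the pressure off, then open.

```bash
python3 -m pendant '[[[0,0,0],[0,0,-0.0015],1],[[0,0,0],[0,0,0],1],[[0,0,0],[0,0,0],0.2],[[0,0,0],[0,0,0],-0.2],[[0,0,0],[0,0,0],-0.4],[[0,0,0],[0,0,0],-0.4],[[0,0,0],[0,0,0],-0.4]]' 
python3 - <<'E'
from h import *
from bench import eyes
d=eyes.get_image("scene");np.savez("scene8.npz",**d)
cv2.imwrite("pics/crop8.png",cv2.resize(d["color"][150:280,350:490,::-1],None,fx=4,fy=4,interpolation=2))
to([.431,.2177,.3])
E
```

```text
time: 13.12
position: [0.4314, 0.2163, 0.11]
tool_rot: [0.622, 3.079, -0.0]
ft_force: [-0.2, -0.6, 0.4]
grip_width: 0.679
t 13.18 pos [0.4313 0.2164 0.11  ] width 0.688 F [ 0.62 -0.07  0.03] zaxis [ 0.  0. -1.] yaxis [0.388 0.922 0.   ]
tool shift needed [ 0.0008  0.0011 -0.19  ]
```

View pics/crop8.png

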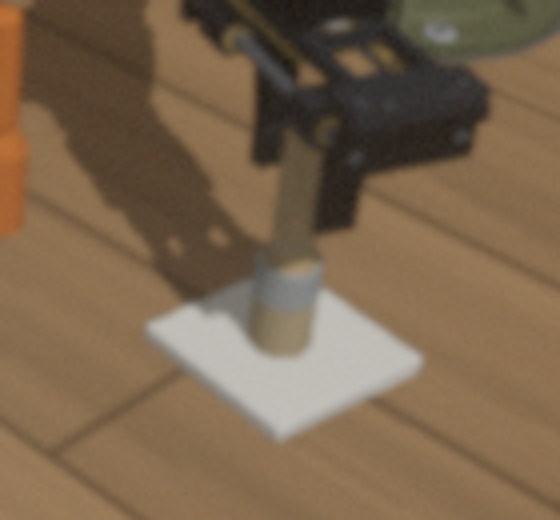

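The fingers are open on both sides and the brush stands on the tile, bristle end near (283,340). Going straight up.

```bash
python3 -m pendant '[[[0,0,0],[0,0,-0.02],-0.4],[[0,0,0],[0,0,-0.03],-0.4],[[0,0,0],[0,0,-0.03],-0.4],[[0,0,0],[0,0,-0.03],-0.4],[[0,0,0],[0,0,-0.03],-0.4],[[0,0,0],[0,0,-0.02],-0.4],[[0,0,0],[0,0,0],-0.4],[[0,0,0],[0,0,0],-0.4]]' 
python3 - <<'E'
from h import *
from bench import eyes
for n in("scene","top"):
    d=eyes.get_image(n);np.savez(n+"9.npz",**d)
    cv2.imwrite(f"pics/{n}9.png",d["color"][:,:,::-1])
    C=cloud(d);p=C.reshape(-1,3)
    def near(x,y,r,lo,hi):return p[(np.hypot(p[:,0]-x,p[:,1]-y)<r)&(p[:,2]>lo)&(p[:,2]<hi)]
    for nm,a in(("top of brush",(.431,.217,.04,.14,.17)),("mid handle",(.431,.217,.04,.08,.13)),("bristles",(.431,.217,.04,.02,.06)),("cup",(.658,-.076,.07,.066,.085)),("sq",(.478,-.31,.06,.06,.1))):
        q=near(*a)
        if len(q):print(n,nm,len(q),((q.min(0)+q.max(0))/2).round(4),q.min(0).round(3),q.max(0).round(3))
E
```

```text
time: 14.18
position: [0.4309, 0.2161, 0.269]
tool_rot: [-0.622, -3.078, 0.001]
ft_force: [-0.2, 0.3, -1.1]
grip_width: 0.701
scene top of brush 128 [0.4352 0.2173 0.1504] [0.423 0.206 0.14 ] [0.448 0.229 0.161]
scene mid handle 210 [0.4368 0.2161 0.1049] [0.426 0.204 0.08 ] [0.447 0.228 0.13 ]
scene bristles 234 [0.4385 0.2174 0.04  ] [0.423 0.2   0.02 ] [0.453 0.235 0.06 ]
scene cup 306 [ 0.6597 -0.0763  0.0715] [ 0.615 -0.122  0.066] [ 0.705 -0.031  0.077]
scene sq 105 [ 0.4797 -0.3131  0.0711] [ 0.457 -0.342  0.06 ] [ 0.502 -0.284  0.082]
top cup 220 [ 0.6584 -0.0768  0.0733] [ 0.615 -0.121  0.066] [ 0.702 -0.033  0.08 ]
top sq 243 [ 0.4779 -0.3124  0.0728] [ 0.456 -0.34   0.06 ] [ 0.5   -0.285  0.085]
```

View pics/scene9.png

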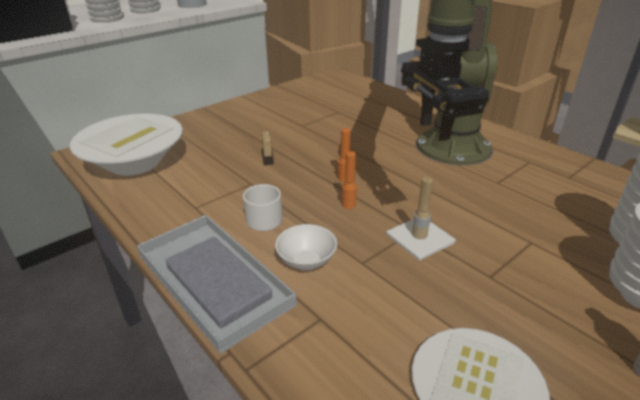

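View pics/top9.png

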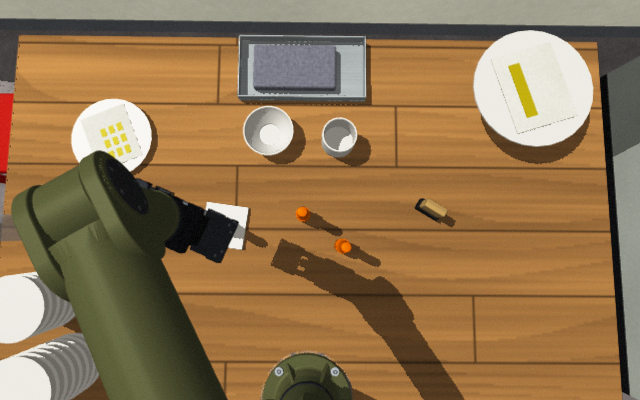

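The scene view shows the brush standing upright in the middle of the tile (base 422,235; top 426,180). The gripper is well clear, and the cup and squeegee are unchanged. Handing in.

```bash
python3 -c "
from bench import order
print(order.close_job())"
```

```text
the job is handed in; nothing more can be done
None
```

The brush is standing upright, bristles down, on the white tile, and I handed the job in at about 14 s. No verdict was reported.

**What I did:** I gripped the pale brush by its handle at 25 N and lowered the bristle end to about 26 mm above the cup's underside. I held it there upright for more than 0.5 s. I then lifted it out, lowered it onto the tile until the force rose to about 12 N, eased off, let go and raised the gripper clear.

**Last checks:**
- **Brush:** it is within about 5 mm of the tile's centre, with its top at z ≈ 0.16 m, as expected for standing on the tile. The arm blocked the top camera's view of it, so this rests on the scene camera alone.
- **Cup and squeegee:** both are upright and within about 1 mm of where they started, as seen by the top camera.
- **Orange look-alikes:** untouched.
- **Disagreements:** the scene and top cameras differ by about 2 mm, within the stated calibration. A circle fit to the cup's wall in the scene camera was about 7 mm off in y from the rim fits, so I used the rim fits.

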